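# Test the packing-line stop button and restart the line

## Robot

A 6-joint arm with a two-finger parallel gripper is mounted at the origin on the work surface. World frame = base frame: x ahead of the robot, y to its left, z up, the work surface at z = 0. Lengths are in m, angles in degrees, forces in N, time in s.
With the tool pointing down it reaches from about 0.35 to 0.875 m from the base axis. Payload 4.2 kg.
Tool frame: the origin (TCP) lies midway between the tips of the shut fingers; the grasp point (between the pads) lies 19 mm behind it; y points along the fingers, z is the direction in which the jaws open and shut, and the axes are right-handed (so a half turn about y gives the same grasp; the last joint's range is limited). The gripper opens to 87 mm and grips with 3 to 60 N. Pads are 19 mm wide; open, the fingers measure 117 mm over their backs; the gripper's body (75 mm by 190 mm) begins 51 mm behind the grasp point.
Start: joints at [87.697, 22.042, 0.453, 0, -68.411, -14.817], TCP at [0.184, 0.597, 0.223] pointing down, gripper open.
Joint ranges: [-179.83, 179.83], [-69.29, 118.12], [-61.27, 80.66], [-181.25, 117.63], [-171.15, -9.14], [-177.46, 177.46]. Speed limits (degrees/s): [159.86, 159.86, 180, 180, 180, 180].

## Interface

Orientations are given as [roll, pitch, yaw] about the fixed x, y, z axes, in that order (R = Rz(yaw) Ry(pitch) Rx(roll)).
In Python, from workcell import env gives the robot as it stands. The module is installed in compiled form; this text tells all that it offers. Calls block until the motion is done:
- env.goto(position, orientation): joint-space move of the TCP to a pose.
- env.move_straight(position, rotation=None, rate=0.15, force_limit=None): straight line of the TCP; rotation=None keeps the orientation; rate is the mean speed in m/s. With force_limit (N) it stops when the force on the tool has changed by that much, and returns True; else False.
- env.set_joints(angles): joint-space move.
- env.gripper_to(opening, grasp_force=None): opening from 0.0 (shut) to 1.0 (fully open); grasp_force is the grip in N (None keeps the last); returns when the fingers have stopped.
- env.dwell(seconds).
- env.inverse_kinematics(position, orientation): joint angles nearest the present ones, or None.
- env.read_state(): the state.
- env.grab_frame(name): name is "scene" or "top" or "wrist"; returns a dict with "image" (420x560x3 uint8, blue, green, red), "fx", "fy", "cx", "cy" (pixels), "position" and "orientation" of the camera in the world. Camera axes: x right, y up, looking along -z (the intrinsics and any distortion apply to the point x, -y, -z); pixel columns grow to the right and rows downward; lengths in m; the calibration is good to about 2 mm. The wrist camera is an equidistant fisheye: a pixel r from the principal point sees the ray r / f radians off the axis. A picture is of the moment at which its call begins. There is no depth.
A pose or a line that the arm cannot do raises env.Unreachable and nothing moves.
- env.close_job(): hands the job in, once; it reports no verdict.
Trained networks look in a picture, given as the dict that the camera call returned (one of the last four; its "shot" number tells which), for a name from the list of things; names that differ only in an ending like _2 or _b are one class to them, and where a whole thing is asked for, a point or a joint stands for the part that bears it (a point fixed in the world has none). Each returns a list of dicts, best first, with "score" (0 to 1); they miss things now and then, are a little off and sometimes report something else, mostly with a low value. They report only what shows in the picture. A call takes as long as a camera call. They do not tell look-alikes from the thing itself.
- env.search_frame(picture, thing): "xyz" ([x, y, z] in m, in world coordinates, good to about 4 mm: the middle of the surface that is visible of it).
- env.trace(picture, thing): "mask" (420x560 bool, what is visible of it).
The state is a dict: "clock": time; "joint_positions": joint angles; "qvel": joint speeds; "joint_torque": joint torques, N m; "position": TCP position; "tool_rot": TCP orientation; "force": force on the tool from outside, world axes, zero at the start; "wrist_torque": the same for the moment, N m; "opening": opening from 0.0 (shut) to 1.0 (fully open).
Only numpy, scipy, OpenCV 4.12 (cv2) and the standard library are available. Lean on these libraries where they do the work, as an engineer would, in place of code of your own. Each camera call takes 0.05 s, during which the arm holds its last target.

## Task

Test the line stop: press the large mushroom stop button in until it latches down, then push one of the ridges on its crown round clockwise with the fingertips until the button is released and pops out again. Then press the small flat push button on the other box fully in to restart the line, and let go, so that both buttons are left out. Press the restart button only after the stop has been released, and leave the tape roll, the carton and the marker where they stand.

Things in the scene. Friction and masses are not known exactly. Their poses are not given: they have to be found in the camera images.
- stop (a joint): How far the mushroom stop button is pressed in, m: 0 = fully out, 0.008 = fully in. A spring of about 6 N pushes it out. Pressing stiffens to about 16 N at 3 mm (a lighter push does not get past), then it gives way, and from 7 mm on it snaps down by itself and stays latched at 8 mm until the head is twisted.
- stop_head (a joint): Twist of the mushroom head, clockwise seen from above, rad: 0 = rest, 1.2 = end; it cannot turn the other way. A light spring resists (0.024 N m at 0, 0.056 N m at 0.8 rad) and turns it back to 0 in about 1 s when let go. With the button latched, a twist past about 0.3 rad frees the latch and it pops up 8 mm (fingers close above the crown can hold it down); 0.6 rad is a sure release.
- stop_top (a point): Centre of the crown of the dark grey mushroom stop button (head 90 mm across, 18 mm thick), on the crown's upper face, 84 mm above the bench when out; it moves with the button. Z up and the turning axis; x along the two ridges to ridge_a, turning with the head. Between the ridges the crown is flat, 36 mm wide along x. It stands on the middle of a fixed grey box 130 x 130 x 50 mm high.
- ridge_a (a point): Middle of the upright push face of a pale ridge on the crown, 28 mm from the axis, 10 mm above the crown. The ridge is a ratchet tooth: upright face 20 mm long (18 to 38 mm from the axis), 20 mm high, 6 mm thick at the top, sloping down at 45 degrees behind. The face looks along +y of this frame; pushed towards -y, the head turns clockwise. Axes as stop_top.
- ridge_b (a point): The same point on the opposite, equal ridge, 28 mm from the axis on the other side (towards -x of stop_top). Its face looks along -y of this frame; pushed towards +y, the head turns clockwise.
- start (a joint): How far the restart push button is pressed in, m: 0 = out, 0.006 = fully in. It is sprung, takes 5 N to press fully and comes back out when let go.
- start_top (a point): Centre of the upper face of the small flat restart push button, 32 mm across, in an aluminium collar 48 mm across, on the middle of a second fixed grey box 90 x 90 x 50 mm high. The face lies 72 mm above the bench and 10 mm above the collar; it moves straight down.
- tape: Roll of packing tape lying flat, 100 mm across, 48 mm high, loose; origin at the centre of its underside. Leave alone.
- carton: Small closed cardboard carton 90 x 70 mm, 60 mm high, loose; origin at the centre of its underside. Leave alone.
- marker: Grey marker pen standing on end, 19 mm across, 135 mm high, loose; origin at the centre of its foot. Leave alone.
There are look-alikes about, which are no part of the job. Leave any pink look-alike of the part that bears stop alone.

How it is judged (in metres and radians):
On the way, in this order (a step that is already met when the one before it is completed fails the run):
1. the stop button is pressed in and latched (value of joint stop above 0.007 m), for 0.3 s.
2. the stop button has been twisted free and has popped out (value of joint stop below 0.0015 m), for 0.1 s.
3. the restart button is pressed fully in (value of joint start above 0.0045 m), for 0.05 s.
At the end, for the whole second after the job is handed in: The stop button is out again (within 1.5 mm) and its head has turned back (within 0.08 rad), the restart button is out (within 1 mm), and tape, carton and marker stand within 20 mm of where they were, the marker upright (value of joint stop below 0.0015 m and value of joint stop_head below 0.08 rad and value of joint start below 0.001 m and distance of each of tape, carton, marker from where it was at the start of the episode below 0.02 m and angle between marker's own z axis and vertical below 0.2 rad); the robot touches nothing.
It fails at once if the restart button is pressed while the stop button is in (value of joint each of start, stop above 0.003 m).
It fails at once if the tape roll, the carton or the marker is pushed away, lifted or carried (distance of any of tape, carton, marker from where it was at the start of the episode above 0.02 m).
It also fails if it takes over 51 s, if anything falls off the work surface, if the arm or the gripper's body presses on something with over 40 N, if the wrist force passes 120 N, or if a joint passes its speed limit or range.

## Working session

There is one attempt and no reset: what is moved stays moved. The work goes in short steps, each a Python script; the robot and the scene stay as the last script left them, time stands still between calls to the robot, and variables do not carry over. Pictures are saved under pics/ and viewed, and the job is handed in when it is done.

```bash
mkdir -p pics
python3 - <<'E'
from workcell import env
import cv2
s=env.read_state();print(s['clock'],s['position'],s['tool_rot'],s['force'],s['opening'])
for n in("scene","top"):
    p=env.grab_frame(n);cv2.imwrite(f"pics/{n}0.png",p["image"])
    print(n,p['fx'],p['cx'],p['cy'],p['position'],p['orientation'],[k for k in p])
    for t in("stop_top","ridge_a","start_top","tape","carton","marker"):
        print(t,[(r['xyz'],round(r['score'],2)) for r in env.search_frame(p,t)][:4])
print(env.read_state()['clock'])
E
```

```text
0.0 [0.18377902 0.59675746 0.22145418] [-8.98768435e+01  2.02671495e-03  1.62865852e+02] [0.05496392 0.40111622 0.11711177] 1.0041416412463136
scene 418.2507042293538 270.0559324430106 211.41593785564237 [1.30222756 0.13074833 0.85839379] [ 4.80490774e+01 -7.44279817e-03  9.34728433e+01] ['image', 'fx', 'fy', 'cx', 'cy', 'position', 'orientation', 'shot']
stop_top [([0.4784, 0.1793, 0.0844], 0.85), ([0.3423, 0.5604, 0.0842], 0.64)]
ridge_a [([0.3402, 0.5576, 0.0806], 0.98), ([0.4797, 0.1765, 0.0878], 0.76)]
start_top [([0.4874, -0.1682, 0.0728], 0.68)]
tape [([0.5968, -0.0027, 0.0358], 0.6)]
carton [([0.4929, 0.3618, 0.0577], 0.69)]
marker [([0.5356, -0.3607, 0.0757], 0.55), ([0.4912, 0.3615, 0.056], 0.49)]
top 391.3001615421571 275.8433303399406 205.02234923273474 [0.34987293 0.06951539 1.35849827] [  5.39797249  -0.1125715  -90.24171489] ['image', 'fx', 'fy', 'cx', 'cy', 'position', 'orientation', 'shot']
stop_top [([0.4663, 0.1717, 0.0832], 0.69), ([0.3328, 0.5642, 0.0873], 0.65)]
ridge_a [([0.3327, 0.5622, 0.0849], 0.97), ([0.469, 0.1749, 0.0841], 0.9)]
start_top [([0.482, -0.1665, 0.0703], 0.57)]
tape [([0.587, -0.006, 0.0494], 0.79)]
carton [([0.4665, 0.3656, 0.0603], 0.62)]
marker [([0.5225, -0.3599, 0.0957], 0.62), ([0.4664, 0.1788, 0.0802], 0.38)]
0.7
```

View pics/scene0.png

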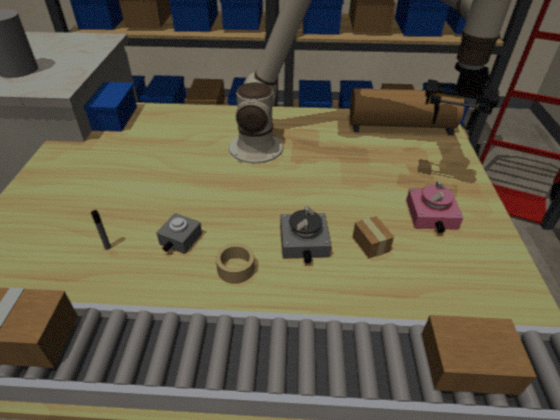

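View pics/top0.png

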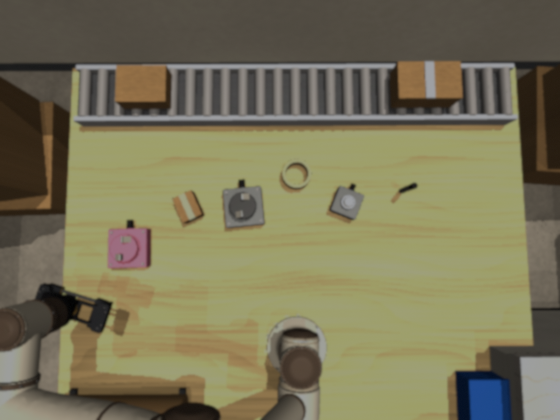

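```bash
cat > h.py <<'E'
from workcell import env
import cv2, numpy as np
from scipy.spatial.transform import Rotation as R
def ray(p,u,v,fish=False):
    x=(u-p['cx'])/p['fx'];y=(v-p['cy'])/p['fy']
    if fish:
        r=np.hypot(x,y); d=np.array([x/r*np.sin(r),-y/r*np.sin(r),-np.cos(r)]) if r>0 else np.array([0,0,-1.])
    else: d=np.array([x,-y,-1.])
    return np.array(p['position']),R.from_euler('xyz',p['orientation'],degrees=True).apply(d)
def onz(p,u,v,z,fish=False):
    o,d=ray(p,u,v,fish); return o+d*(z-o[2])/d[2]
def proj(p,X,fish=False):
    c=R.from_euler('xyz',p['orientation'],degrees=True).inv().apply(np.array(X)-p['position'])
    x,y,z=c[0],-c[1],-c[2]
    if fish:
        t=np.hypot(x,y);k=np.arctan2(t,z)/max(t,1e-9)
    else:k=1/z
    return p['cx']+p['fx']*x*k,p['cy']+p['fy']*y*k
E
python3 - <<'E'
from h import *
env.goto([0.40,0.175,0.27],[-90,0,162.9])
s=env.read_state();print(s['clock'],s['position'],s['force'],s['joint_positions'])
p=env.grab_frame("wrist");np.save('w1.npy',p,allow_pickle=True)
print(p['position'],p['orientation'],p['fx'],p['cx'],p['cy'])
for t in("stop_top","ridge_a","start_top"):
    print(t,[(r['xyz'],round(r['score'],2),proj(p,r['xyz'],True)) for r in env.search_frame(p,t)][:4])
cv2.imwrite("pics/w1.png",p['image'])
q=env.grab_frame("top");i=q['image']
np.save('t1.npy',q,allow_pickle=True)
cv2.imwrite("pics/t1.png",np.hstack([cv2.resize(i[160:260,190:290],(400,400),interpolation=3),cv2.resize(i[160:260,300:400],(400,400),interpolation=3)]))
q=env.grab_frame("scene");i=q['image']
np.save('s1.npy',q,allow_pickle=True)
cv2.imwrite("pics/s1.png",np.hstack([cv2.resize(i[190:290,260:360],(400,400),interpolation=3),cv2.resize(i[180:280,130:230],(400,400),interpolation=3)]))
E
```

```text
2.4417 [0.40011213 0.17572998 0.26990317] [0.13869068 0.46033604 0.16615786] [ 4.51597369e+01  1.23131521e+00 -1.94551788e+01 -6.55095880e-04
 -6.93146080e+01  2.77929626e+01]
[0.4779203  0.1522014  0.43283639] [-1.69838820e+01 -4.77519126e-03 -1.07038416e+02] 325.19226210127806 274.9421212237668 207.623639734331
stop_top [([0.4728, 0.1737, 0.0846], 0.97, (np.float64(256.9394854129746), np.float64(121.76579535277897)))]
ridge_a [([0.4727, 0.1737, 0.0841], 0.77, (np.float64(256.99324558915185), np.float64(121.83929709499255)))]
start_top [([0.483, -0.1751, 0.0703], 0.88, (np.float64(510.48233796275684), np.float64(54.635832022413865)))]
```

```bash
ls pics
```

```text
s1.png
scene0.png
t1.png
top0.png
w1.png
```

View pics/w1.png

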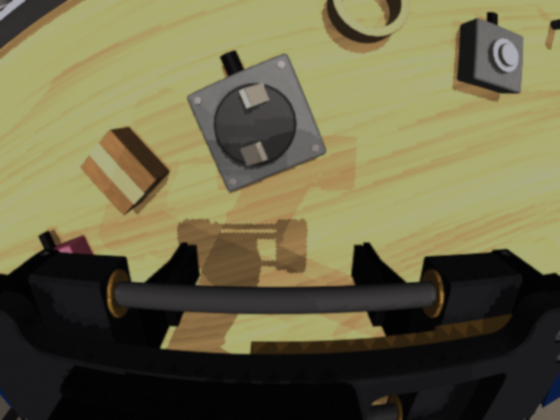

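View pics/t1.png

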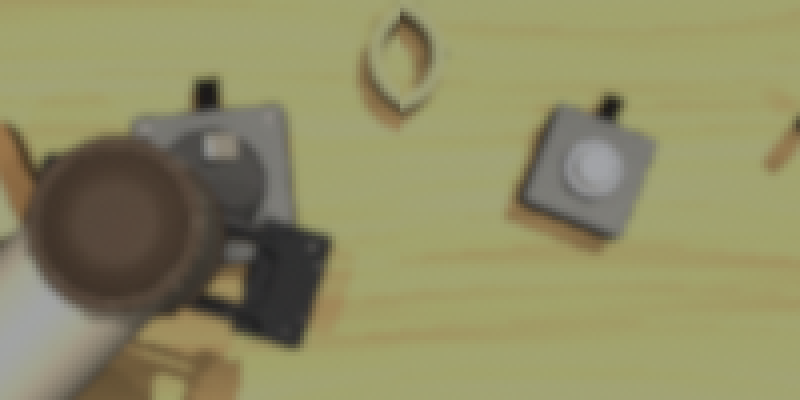

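View pics/s1.png

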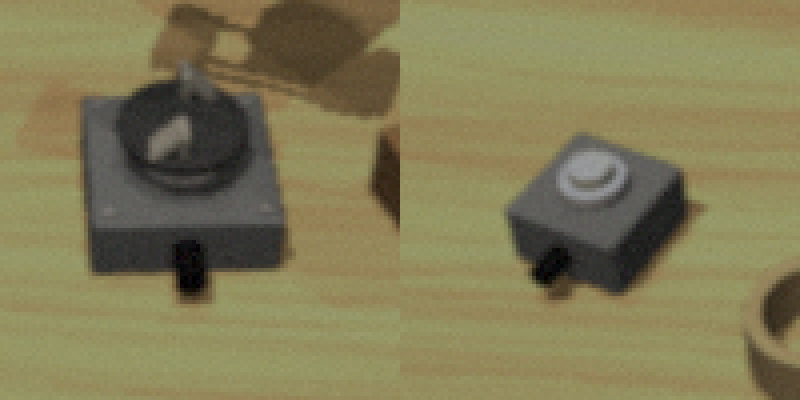

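```bash
cat >> h.py <<'E'
def rect(p,c,z,half,n=560,fish=True):
    # image: right = -y, up = +x
    g=np.linspace(-half,half,n); U,V=np.meshgrid(g,g)
    X=np.stack([c[0]-V,c[1]-U,np.full_like(U,z)],-1).reshape(-1,3)
    q=R.from_euler('xyz',p['orientation'],degrees=True).inv().apply(X-np.array(p['position']))
    x,y,zz=q[:,0],-q[:,1],-q[:,2]
    if fish:
        t=np.hypot(x,y);k=np.arctan2(t,zz)/t
    else:k=1/zz
    mu=(p['cx']+p['fx']*x*k).reshape(n,n).astype(np.float32);mv=(p['cy']+p['fy']*y*k).reshape(n,n).astype(np.float32)
    return cv2.remap(p['image'],mu,mv,cv2.INTER_CUBIC)
E
python3 - <<'E'
from h import *
p=np.load('w1.npy',allow_pickle=True).item()
i=rect(p,(0.473,0.174),0.084,0.07)
for k in range(0,560,40): cv2.line(i,(k,0),(k,560),(0,255,0) if k!=280 else (0,0,255),1); cv2.line(i,(0,k),(560,k),(0,255,0) if k!=280 else (0,0,255),1)
cv2.imwrite('pics/r1.png',i)
E
```

```text
(no output)
```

View pics/r1.png

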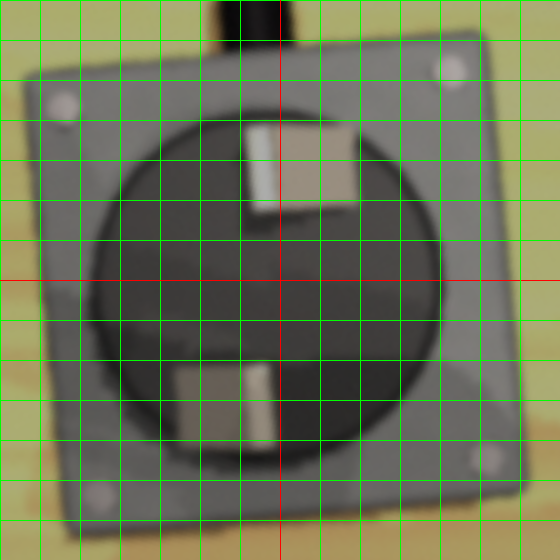

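```bash
cat >> h.py <<'E'
C=np.array([0.4708,0.1771]); PSI=5.7
def tp(x,y,th=0.):  # stop frame point (m) rotated clockwise th(rad)
    return C+R.from_euler('z',np.radians(PSI)-th).as_matrix()[:2,:2]@np.array([x,y])
def yaw(th=0.):
    return [-90,0,PSI-180-np.degrees(th)]
E
python3 - <<'E'
from h import *
env.gripper_to(0.0,20)
env.goto([*C,0.15],yaw())
p=env.grab_frame("wrist");s=env.read_state()
print(s['clock'],s['position'],s['force'],s['joint_positions'],s['opening'])
cv2.imwrite('pics/w2.png',p['image'])
E
```

```text
4.9333 [0.47137353 0.1776047  0.15141955] [ 0.33217518 -0.03752308  0.60319065] [ 3.91604288e+01  1.41014590e+01 -2.23618790e+01  3.68601200e-02
 -5.34002211e+01  5.64831665e+01] 0.005875733956979157
```

View pics/w2.png

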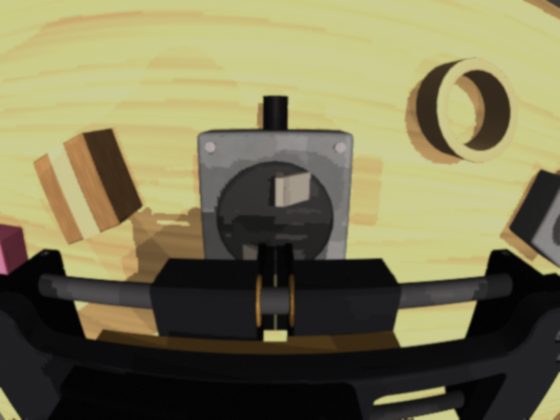

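Run:
```python
from h import *
env.move_straight([*C,0.095],rate=0.15)
hit=env.move_straight([*C,0.070],rate=0.025,force_limit=35)
s=env.read_state();print(hit,s['clock'],s['position'],s['force'])
env.dwell(0.4)
s=env.read_state();print(s['clock'],s['position'],s['force'])
env.move_straight([*C,0.088],rate=0.1)
s=env.read_state();print(s['clock'],s['position'],s['force'])
env.move_straight([*C,0.125],rate=0.15)
p=env.grab_frame("wrist");cv2.imwrite('pics/w3.png',p['image'])
# fingertip dims
print([proj(p,[*tp(0,y),s['position'][2]+.037],True) for y in(-.015,0,.015)])
q=env.grab_frame("scene");cv2.imwrite("pics/s3.png",cv2.resize(q['image'][170:290,240:380],(700,600),interpolation=3))
```

```text
True 6.2833 [0.47110891 0.17708331 0.07632636] [-2.84923068  0.65089389  7.96217889]
6.6833 [0.47106427 0.17704671 0.07633386] [-2.65292923 -0.11992041  6.37111776]
6.9583 [0.47106244 0.17730407 0.08805821] [-1.21488384 -0.40218991 -0.0404384 ]
[(np.float64(301.7611605061242), np.float64(261.6547087907178)), (np.float64(274.8555906205716), np.float64(261.7492477102082)), (np.float64(247.94187812800536), np.float64(261.59794368920217))]
```

View pics/w3.png

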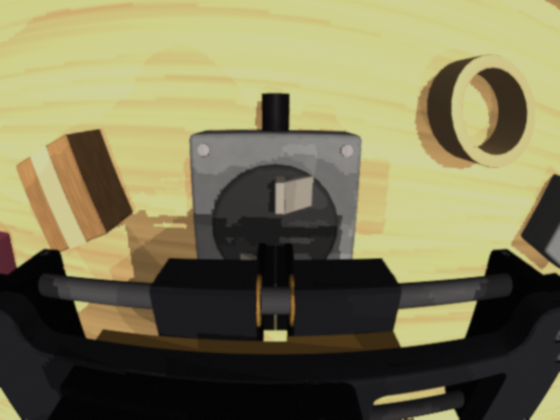

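View pics/s3.png

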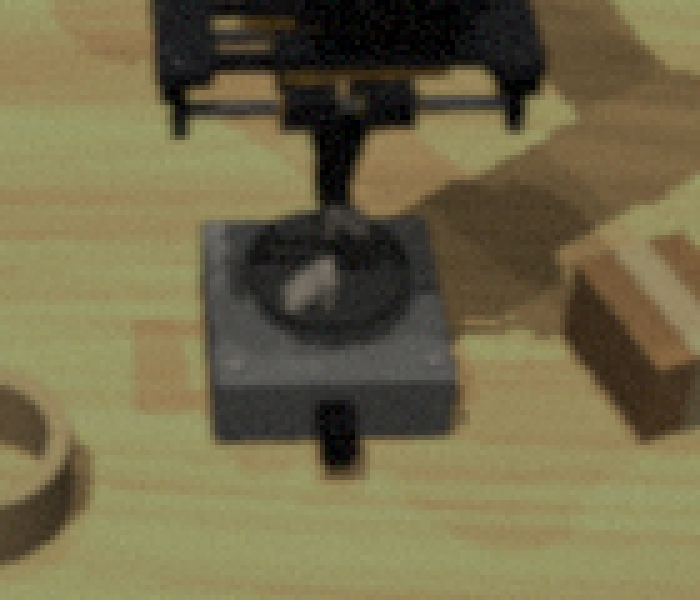

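Run:
```python
from h import *
Z=0.088
env.move_straight([*tp(.029,.028),0.125],rotation=yaw(),rate=0.15)
env.move_straight([*tp(.029,.028),Z],rate=0.12)
env.move_straight([*tp(.029,.012),Z],rate=0.05)
s=env.read_state();print(s['clock'],s['position'],s['force'],s['wrist_torque'])
for th in np.arange(0.1,0.81,0.1):
    env.move_straight([*tp(.029,.010,th),Z],rotation=yaw(th),rate=0.05)
    s=env.read_state();print(round(th,1),s['clock'],s['position'],s['force'].round(1))
p=env.grab_frame("wrist");cv2.imwrite('pics/w4.png',p['image'])
q=env.grab_frame("scene");cv2.imwrite("pics/s4.png",cv2.resize(q['image'][170:290,240:380],(700,600),interpolation=3))
```

```text
8.8 [0.49866909 0.19156226 0.08832287] [ 0.09791136 -0.16771066  0.5756836 ] [-0.0533553  -0.05618354  0.03089353]
0.1 9.05 [0.49988263 0.1870977  0.08808621] [ 0.4 -0.4 -0.6]
0.2 9.3 [0.50058549 0.18421729 0.08795415] [-0.4  0.   0.1]
0.3 9.55 [0.5012805  0.1813993  0.08802347] [ 0.3  1.4 -0.1]
0.4 9.8 [0.50153714 0.17833667 0.08805285] [-1.2  0.7 -0.5]
0.5 10.05 [0.50147908 0.17518555 0.08806564] [0.4 1.3 0.2]
0.6 10.3 [0.50113553 0.17208548 0.08807625] [ 0.8  1.3 -0.2]
0.7 10.55 [0.50049616 0.16908221 0.08808819] [0.  2.2 0.3]
0.8 10.8 [0.49954606 0.16616858 0.08808642] [ 0.5  1.7 -0.3]
```

View pics/w4.png

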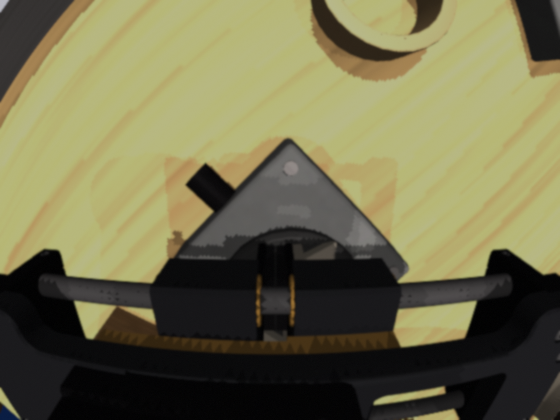

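View pics/s4.png

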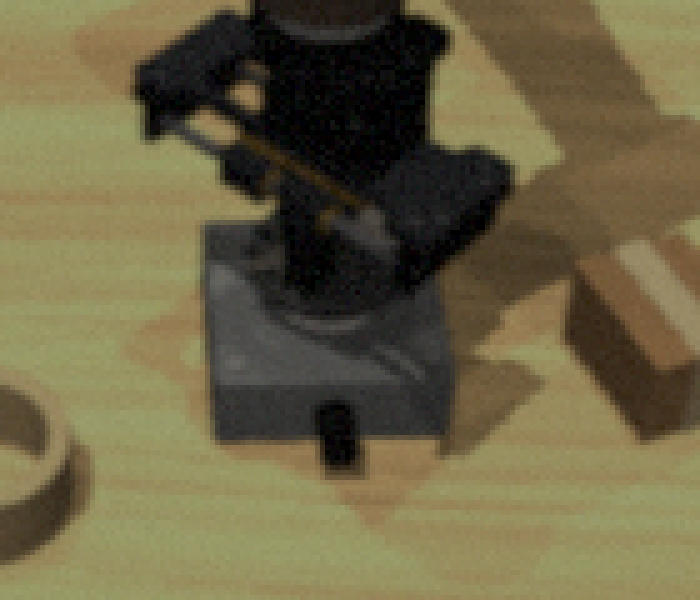

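Run:
```python
from h import *
Z=0.088
for th in (0.9,1.0):
    env.move_straight([*tp(.029,.010,th),Z],rotation=yaw(th),rate=0.05,force_limit=8)
    s=env.read_state();print(round(th,1),s['clock'],s['position'],s['force'].round(1))
for th in (0.7,0.4,0.1):
    env.move_straight([*tp(.029,.016,th),Z],rotation=yaw(th),rate=0.1)
env.move_straight([*tp(.029,.026),Z],rotation=yaw(),rate=0.1)
env.move_straight([*tp(.029,.026),0.15],rate=0.2)
env.move_straight([*tp(-.06,.0),0.17],rate=0.2)
p=env.grab_frame("wrist");cv2.imwrite('pics/w5.png',p['image'])
i=rect(p,C,0.084,0.07);cv2.circle(i,(280,280),180,(0,255,0),1)
cv2.imwrite('pics/r5.png',i)
q=env.grab_frame("scene");cv2.imwrite("pics/s5.png",cv2.resize(q['image'][170:290,240:380],(700,600),interpolation=3))
print(env.read_state()['clock'],proj(q,[*C,.084]))
print([(r['xyz'],round(r['score'],2)) for r in env.search_frame(p,'stop_top')])
print([(r['xyz'],round(r['score'],2)) for r in env.search_frame(q,'stop_top')])
```

```text
0.9 11.15 [0.49830029 0.16331506 0.08808702] [ 1.   2.  -0.4]
1.0 11.4 [0.4967863  0.16066825 0.08808498] [2.7 0.1 0.6]
14.2167 (np.float64(305.6963098469203), np.float64(219.92013814502133))
[([0.4703, 0.1728, 0.0843], 0.94), ([0.5789, -0.0008, 0.0442], 0.33)]
[([0.4756, 0.1756, 0.084], 0.65), ([0.3428, 0.5613, 0.0845], 0.61)]
```

View pics/r5.png

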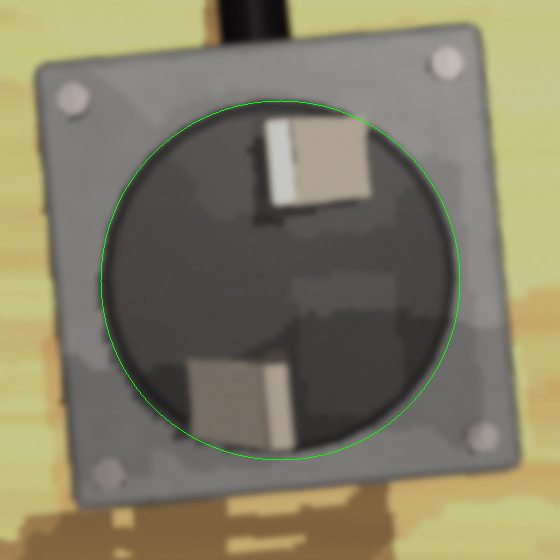

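View pics/s5.png

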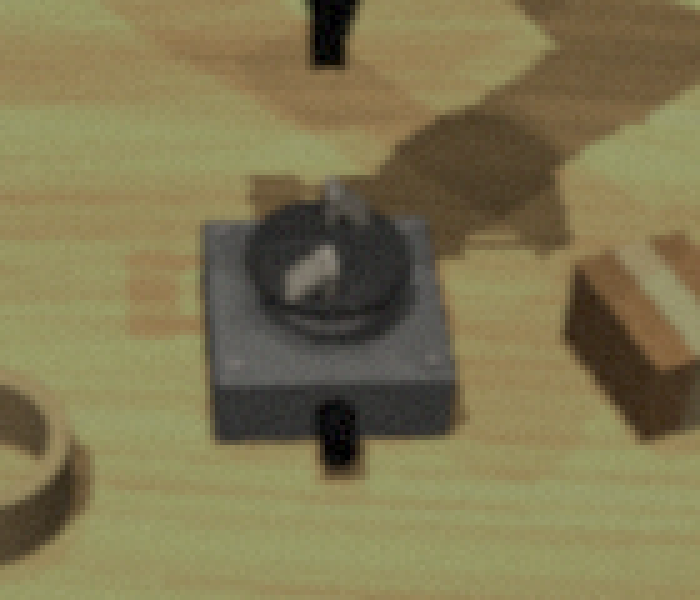

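Run:
```python
from h import *
env.goto([0.42,-0.10,0.2],[-90,0,-180])
p=env.grab_frame("wrist")
q=env.grab_frame("scene")
a=np.load('s1.npy',allow_pickle=True).item()['image']
b=cv2.imread('pics/scene0.png')
cr=lambda i:cv2.resize(i[200:260,275:335],(266,266),interpolation=cv2.INTER_CUBIC)
cv2.imwrite('pics/cmp.png',np.hstack([cr(b),cr(q['image']),cv2.absdiff(cr(b),cr(q['image']))*2]))
r=rect(p,(0.483,-0.172),0.072,0.06,480)
for k in range(0,480,40): cv2.line(r,(k,0),(k,480),(0,255,0) if k!=240 else (0,0,255),1); cv2.line(r,(0,k),(480,k),(0,255,0) if k!=240 else (0,0,255),1)
cv2.imwrite('pics/r6.png',r)
for n,P in(('w',p),('s',q)): print([(r['xyz'],round(r['score'],2)) for r in env.search_frame(P,'start_top')])
print(env.read_state()['clock'],p['position'])
```

```text
[([0.4845, -0.1771, 0.0698], 0.75)]
[([0.6003, -0.0059, 0.0362], 0.71)]
15.575 [ 0.50162857 -0.09951531  0.36277433]
```

View pics/cmp.png

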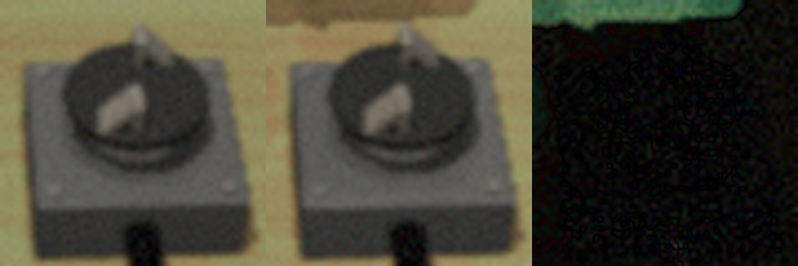

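View pics/r6.png

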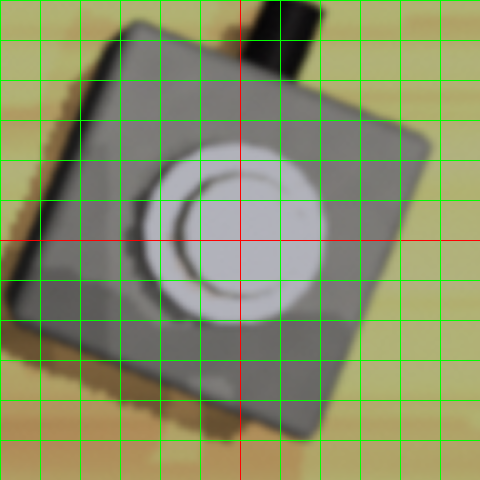

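Run:
```python
from h import *
B=[0.484,-0.1732]
env.goto([*B,0.13],[-90,0,-180])
env.move_straight([*B,0.080],rate=0.15)
hit=env.move_straight([*B,0.0635],rate=0.02,force_limit=14)
s=env.read_state();print(hit,s['clock'],s['position'],s['force'].round(1))
env.dwell(0.2)
s=env.read_state();print(hit,s['clock'],s['position'],s['force'].round(1))
env.move_straight([*B,0.15],rate=0.15)
env.move_straight([0.40,-0.08,0.22],rate=0.2)
p=env.grab_frame("wrist");q=env.grab_frame("scene");t=env.grab_frame("top")
b=cv2.imread('pics/scene0.png')
i=q['image']; cv2.imwrite('pics/end.png',i)
cv2.imwrite('pics/endd.png',cv2.absdiff(b,i)*3)
r=rect(p,(0.483,-0.172),0.072,0.06,480);cv2.imwrite('pics/r7.png',r)
print(env.read_state()['clock'])
```

```text
True 17.3083 [ 0.4843398  -0.17325803  0.06646585] [0.5 1.2 4.8]
True 17.5083 [ 0.48433458 -0.17324463  0.06643323] [-1.3  1.3  5.7]
19.2333
```

View pics/end.png

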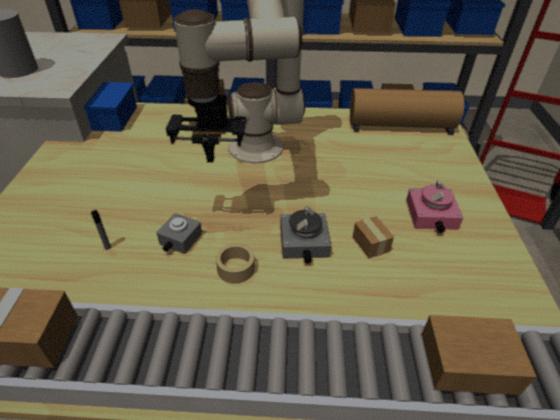

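View pics/endd.png

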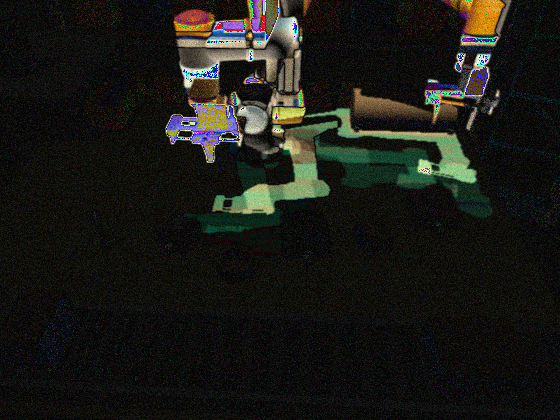

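```bash
python3 -c "
from workcell import env
env.close_job()"
```

```text
the job is handed in; nothing more can be done
```

I finished the sequence and handed the job in at about 19 s of the 51 s allowed; the hand-in reports no verdict.

- **Stop pressed and latched:** I pressed the grey stop with the fingers shut. The fingertips ended at 76.3 mm, against 76 mm expected for a latched button, and I held them there 0.4 s. The camera view afterwards showed the head sitting lower.
- **Stop released:** I pushed ridge A round clockwise through a commanded 1.0 rad of arc. The true head angle was not measured; contact came late, about 0.2–0.3 rad in. I then backed off. A before-and-after picture of the head showed no difference, so the stop was out and its head had turned back.
- **Restart pressed:** I pressed it only after that check. The 14 N force limit tripped with the fingertips at 66.4 mm, about 5.6 mm in, which points to the end stop. I then let go.

In the last scene picture both buttons looked just as they did at the start. The tape roll, carton, marker and the pink look-alike had not moved, and the arm was clear of everything.

The trained networks disagreed by up to about 10 mm on where the buttons were, so I set the positions from my own calibrated wrist-camera images instead.

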